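# Kit a stripped camera on its marked pads

### The job

Get the stripped camera ready for reassembly: set each of its four loose parts gently on the white pad that carries its coloured silhouette (lens barrel on the large blue disc, adjusting dial on the small red disc, battery on the orange rectangle, shutter unit on the green square). Each part ends released and upright, the same side up as it started, centred on its silhouette, with the battery and the shutter unit lined up with theirs. Do not push aside or knock over the amber bottle or the dish of screws.

Things in the scene. Friction and masses are not known exactly. Their poses are not given: they have to be found in the camera images.
- lens: Black lens barrel, a plain upright cylinder 54 mm in diameter and 42 mm high, with a blue band round it and a blue rim about the glass on top; about 140 g. Origin: centre of its underside; z up along its axis.
- battery: Camera battery lying flat, a block 56 mm long (its x), 36 mm wide (its y) and 20 mm high, orange label, black ends, three brass contacts on top at its +x end; about 70 g. Origin: centre of its underside; z up.
- dial: Silver adjusting dial with a red top, an upright cylinder 32 mm in diameter and 18 mm high; about 30 g. Origin: centre of its underside; z up along its axis.
- shutter: Green shutter unit lying flat, a block 42 mm (x) by 42 mm (y) and 18 mm high with a round dark ring on top; about 50 g. Origin: centre of its underside; z up.
- pad_lens: Fixed square white pad 80 x 80 x 4 mm lying on the bench, with a blue disc 60 mm in diameter printed at its centre. Origin: centre of its underside, so its upper face is 4 mm above the origin; z up. The lens barrel stands here, at any turn.
- pad_battery: Fixed square white pad 80 x 80 x 4 mm lying on the bench, with an orange rectangle 62 mm along its x and 42 mm along its y printed at its centre. Origin: centre of its underside, so its upper face is 4 mm above the origin; z up. The battery lies here with its long side along the pad's x, either way round.
- pad_dial: Fixed square white pad 80 x 80 x 4 mm lying on the bench, with a red disc 38 mm in diameter printed at its centre. Origin: centre of its underside, so its upper face is 4 mm above the origin; z up. The dial stands here, at any turn.
- pad_shutter: Fixed square white pad 80 x 80 x 4 mm lying on the bench, with a green square 48 x 48 mm printed at its centre, its sides along the pad's x and y. Origin: centre of its underside, so its upper face is 4 mm above the origin; z up. The shutter unit lies here with its sides along those of the square, any of the four ways round.
- bottle: Loose amber glass bottle with a white cap, standing upright, 34 mm in diameter and 70 mm high in all; to be left alone. Origin: centre of its underside.
- screw_dish: Loose round steel dish of small screws, 60 mm across the rim and 16 mm high; to be left alone. Origin: centre of its underside.
Things that resemble listed ones, but are neither listed nor needed, are in the scene too. Leave any black look-alike of the pad_shutter alone. What is shaped like the lens but pink is not meant.

How it is judged:
At the end, for the whole second after the job is handed in: Each part rests on its own pad: within 10 mm of the pad's centre, underside 2 to 7 mm above the pad's underside, upright within 0.1 rad, at rest; battery and shutter unit within 0.2 rad of their silhouettes' sides; bottle and dish within 15 mm of their start (horizontal distance between lens and pad_lens below 0.01 m and z of lens in the frame of pad_lens between 0.002 and 0.007 m and angle between each of lens, battery, dial, shutter's own z axis and vertical below 0.1 rad and linear speed of each of lens, battery, dial, shutter below 0.02 m/s and angular speed of each of lens, battery, dial, shutter below 0.2 rad/s and horizontal distance between battery and pad_battery below 0.01 m and z of battery in the frame of pad_battery between 0.002 and 0.007 m and horizontal distance between dial and pad_dial below 0.01 m and z of dial in the frame of pad_dial between 0.002 and 0.007 m and horizontal distance between shutter and pad_shutter below 0.01 m and z of shutter in the frame of pad_shutter between 0.002 and 0.007 m and angle between the x axis of battery and the x axis of pad_battery, either way round below 0.2 rad and (angle between the x axis of shutter and the x axis of pad_shutter, either way round below 0.2 rad or angle between the x axis of shutter and the y axis of pad_shutter, either way round below 0.2 rad) and distance of each of bottle, screw_dish from where it was at the start of the episode below 0.015 m); the robot touches nothing.
It fails at once if the amber bottle or the dish of screws is shifted by more than 15 mm or the bottle is tipped (distance of any of bottle, screw_dish from where it was at the start of the episode above 0.015 m or angle between bottle's own z axis and vertical above 0.35 rad).
It fails at once if a part strikes or is pressed on its pad with more than 40 N (slammed) (contact force between lens and pad_lens above 40 N or contact force between battery and pad_battery above 40 N or contact force between dial and pad_dial above 40 N or contact force between shutter and pad_shutter above 40 N).
It fails at once if a part is dropped: let go while its underside is more than 16 mm above its pad's upper face ((contact force between lens and the fingers below 0.05 N and horizontal distance between lens and pad_lens below 0.06 m and angle between lens's own z axis and vertical below 0.5 rad and z of lens in the frame of pad_lens above 0.02 m) or (contact force between battery and the fingers below 0.05 N and horizontal distance between battery and pad_battery below 0.06 m and angle between battery's own z axis and vertical below 0.5 rad and z of battery in the frame of pad_battery above 0.02 m) or (contact force between dial and the fingers below 0.05 N and horizontal distance between dial and pad_dial below 0.06 m and angle between dial's own z axis and vertical below 0.5 rad and z of dial in the frame of pad_dial above 0.02 m) or (contact force between shutter and the fingers below 0.05 N and horizontal distance between shutter and pad_shutter below 0.06 m and angle between shutter's own z axis and vertical below 0.5 rad and z of shutter in the frame of pad_shutter above 0.02 m)).
It also fails if it takes over 104 s, if anything falls off the work surface, if the arm or the gripper's body presses on something with over 40 N, if the wrist force passes 120 N, or if a joint passes its speed limit or range.

### The arm

A 6-joint arm with a two-finger parallel gripper is mounted at the origin on the work surface. World frame = base frame: x ahead of the robot, y to its left, z up, the work surface at z = 0. Lengths are in m, angles in rad, forces in N, time in s.
With the tool pointing down it reaches from about 0.225 to 0.725 m from the base axis. Payload 3.1 kg.
Tool frame: the origin (TCP) lies on the mounting face of the last link; the fingertips stand 173 mm ahead of it and the grasp point (between the pads) lies 155 mm ahead of it (grasp_offset is the z of the grasp point in the tool frame, in m); z points along the fingers, y is the line along which they close (so a half turn about z gives the same grasp; the last joint's range is limited). The gripper opens to 85 mm and grips with 20 to 120 N. Pads are 22 mm wide; open, the fingers measure 114 mm over their backs; the gripper's body (76 mm by 85 mm) begins 54 mm behind the grasp point. The pads swing forward as they close: fully open they stand 13 mm farther back than shut.
Start: joints at [-0.128, 0.048, 0.099, 1.622, 0, 1.443], TCP at [0.525, -0, 0.405] pointing down, gripper open.
Joint ranges: [-2.91, 2.91], [-0.99, 1.94], [-1.21, 1.42], [-2.12, 2.29], [-1.49, 1.47], [-3.14, 3.14]. Speed limits (rad/s): [2.79, 2.79, 3.14, 3.14, 3.14, 3.14].

### API

Orientations are given as a unit quaternion [x, y, z, w].
In Python, from station import get_obs, get_image, sign_off, grasp_offset gives the robot as it stands.
- The arm moves only by the shell command python3 -m pendant 'ROWS' [OPENING] [FORCE]. ROWS is JSON, a list of rows, each a list of 6 numbers: the shift along the tool's x, y, z normalised to -1 to 1, where 1 is 0.75 m, then the turn, a rotation vector about the tool's x, y, z normalised to -1 to 1, where 1 is 180 degrees. A call has 1 to 12 rows; each row is the pose to reach, as a shift and turn from the pose commanded when the call began, along the tool's axes at that moment, turning the shorter way round; what a row does not reach only later rows make up. A row lasts 1/12 s, in which the tool goes at most 41.7 mm and 7.16 degrees, less where a joint would pass 70% of its speed; a pose out of reach is approached as far as the arm can. A call with a number of a shift or a turn outside -1 to 1 is refused whole. A call with a gripper value outside its range is refused whole. OPENING is the closure, from -1 (fully open) to 1 (shut), set as the call begins (- or left out, the last holds). The fingers move at their own pace and stop on an object; FORCE is the grip in N (left out, the last holds). Time passes only in rows, so rows that repeat a pose let the fingers close. It gives the time, the measured TCP pose, the force, the opening and the grip force at its end, in the units of the state.
- get_obs(): the state, without advancing time (a new reading comes with each control period).
- get_image(name): name is "scene" or "side" or "wrist"; returns a dict with "image" (400x640x3 uint8, red, green, blue), "vfov" (degrees; the focal length in pixels is half the picture's height over the tangent of half this angle, whatever the lens; pixels are square), "cx", "cy" (the principal point, pixels), "xyz" and "rotation" of the camera in the world. Camera axes: x right, y down, z forward; pixel columns grow to the right and rows downward; lengths in m; the calibration is good to about 2 mm. A picture is of the moment at which its call begins. There is no depth.
- sign_off(): hands the job in; it is judged then, once.
The state is a dict: "clock": time; "qpos": joint angles; "joint_velocities": joint speeds; "tau": joint torques, N m; "ee_pos": TCP position; "eef_rot": TCP orientation; "force": force on the tool from outside, world axes, zero at the start; "torque": the same for the moment, N m; "finger_gap": opening from 0.0 (shut) to 1.0 (fully open); "grasp_force": force on a finger pad.
Only numpy, scipy, OpenCV 4.12 (cv2) and the standard library are available. Lean on these libraries where they do the work, as an engineer would, in place of code of your own. Each camera call takes 0.05 s, during which the arm holds its last target. There are 200 camera calls.

## Working session

There is one attempt and no reset: what is moved stays moved. The work goes in short steps, Python scripts to look and compute and a shell command to move; the robot and the scene stay as the last step left them, time stands still between calls to the robot, and variables do not carry over. Pictures are saved under pics/ and viewed, at most 17 in all, crops included, and the job is handed in when it is done.

```bash
mkdir -p pics
python3 - <<'E'
from station import *
import cv2,json
print(get_obs(),grasp_offset)
for n in ("scene","side","wrist"):
    d=get_image(n); cv2.imwrite(f"pics/{n}0.png",d["image"][:,:,::-1]); print(n,{k:v for k,v in d.items() if k!="image"})
E
```

```text
{'clock': 0.0, 'qpos': array([-1.27785264e-01,  4.87679494e-02,  9.75674686e-02,  1.62200141e+00,
        1.07898552e-05,  1.44297576e+00]), 'joint_velocities': array([-2.89758358e-04, -2.00084943e-03, -1.62866597e-04,  3.34965426e-04,
       -4.87896846e-05, -8.49248740e-06]), 'tau': array([ 2.96208136e-04, -3.38780022e+01,  3.20016932e+01,  2.03766406e-02,
       -2.11149008e-04,  6.20949692e-06]), 'ee_pos': array([5.24792316e-01, 2.33545757e-05, 4.03492498e-01]), 'eef_rot': array([ 0.70709379,  0.70711875, -0.00073089, -0.00095526]), 'force': array([-0.52348557,  0.1659523 ,  0.14691808]), 'torque': array([ 0.02140608,  0.01331731, -0.009419  ]), 'grasp_force': 0.0, 'finger_gap': 0.9982851767335345} 0.1547
scene {'vfov': 50.6136558582848, 'cx': 319.94899197004196, 'cy': 199.05760802449004, 'xyz': array([ 0.97616234, -0.46222804,  0.75732529]), 'rotation': array([ 0.86393303,  0.3493179 , -0.13344022, -0.33732837])}
side {'vfov': 42.39508878265659, 'cx': 320.6527334694891, 'cy': 197.39394092833714, 'xyz': array([ 0.03507529, -0.94977902,  0.64942435]), 'rotation': array([ 0.84227642, -0.20535552,  0.11862097, -0.484075  ])}
wrist {'vfov': 61.47623742346867, 'cx': 323.38893576676617, 'cy': 194.57138676751737, 'xyz': array([0.52464717, 0.06816583, 0.37317013]), 'rotation': array([ 9.90912492e-01, -4.98350104e-04, -1.20701664e-03,  1.34501777e-01])}
```

View pics/scene0.png

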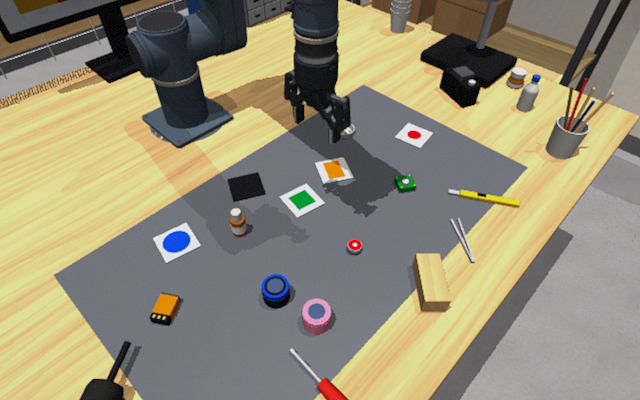

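View pics/side0.png

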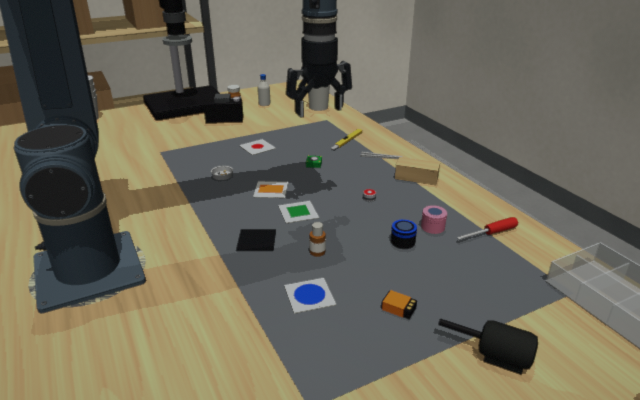

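View pics/wrist0.png

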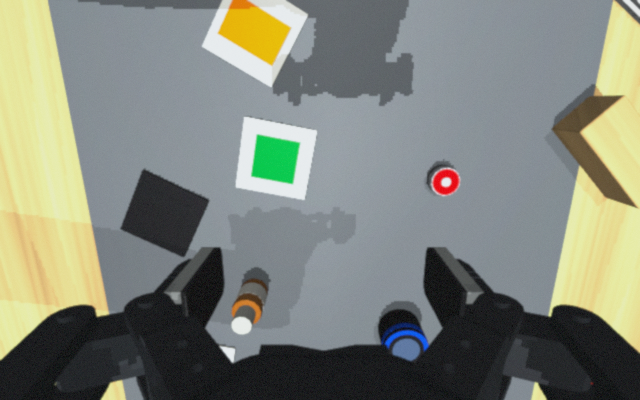

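The scene picture shows these parts and pads:
- **Parts:** lens (275,290), dial (355,246), battery (165,308) and shutter (405,183).
- **Pads:** blue (177,242), red (414,135), orange (334,170) and green (301,200).
- **Leave alone:** bottle (237,222) and dish about (347,130), partly behind the gripper.

Two things could be the lens: (275,290), black with a blue band, and (316,315), pink. The black one fits the description. The black square at (246,187) is the look-alike of the shutter pad, and the green one on white is meant.

```bash
cat > h.py <<'E'
import numpy as np,cv2
from station import *
from scipy.spatial.transform import Rotation as R
def cam(d):
    f=200/np.tan(np.radians(d["vfov"]/2)); return f,R.from_quat(d["rotation"]).as_matrix(),np.array(d["xyz"])
def back(d,uv,z):
    f,M,p=cam(d); uv=np.asarray(uv,float).reshape(-1,2)
    r=np.c_[(uv[:,0]-d["cx"])/f,(uv[:,1]-d["cy"])/f,np.ones(len(uv))]@M.T
    return (p+r*((z-p[2])/r[:,2])[:,None])[:,:2]
def proj(d,X):
    f,M,p=cam(d); c=(np.asarray(X,float).reshape(-1,3)-p)@M
    return np.c_[c[:,0]/c[:,2]*f+d["cx"],c[:,1]/c[:,2]*f+d["cy"]]
COL={"blue":((100,120,60),(130,255,255)),"red":((0,0,0),(0,0,0)),"orange":((10,150,90),(19,255,255)),"green":((55,120,40),(85,255,255))}
def blobs(d,col,z,amin=30):
    h=cv2.cvtColor(d["image"],cv2.COLOR_RGB2HSV)
    m=cv2.inRange(h,(0,170,90),(6,255,255))|cv2.inRange(h,(174,170,90),(180,255,255)) if col=="red" else cv2.inRange(h,*COL[col])
    out=[]
    for c in cv2.findContours(m,cv2.RETR_EXTERNAL,cv2.CHAIN_APPROX_NONE)[0]:
        if cv2.contourArea(c)<amin: continue
        px=c.reshape(-1,2); w=back(d,px,z); (cx,cy),(a,b),t=cv2.minAreaRect((w*1000).astype(np.float32))
        out.append((px.mean(0).round(0).tolist(),[round(cx),round(cy)],[round(a),round(b)],round(t,1)))
    return out
E
python3 - <<'E'
from h import *
D={n:get_image(n) for n in("scene","side")}
for n,d in D.items():
    for c,zs in dict(blue=(.004,.042),red=(.004,.018),orange=(.004,.02),green=(.004,.018)).items():
        for z in zs:
            for b in blobs(d,c,z):
                if 100<b[1][0]<800 and abs(b[1][1])<500: print(n,c,z,*b)
im=D["scene"]["image"][:,:,::-1]
cr=lambda x,y:cv2.resize(im[y:y+75,x:x+100],None,fx=4,fy=4,interpolation=cv2.INTER_CUBIC)
cv2.imwrite("pics/crop.png",np.vstack([np.hstack([cr(250,260),cr(120,270)]),np.hstack([cr(355,160),cr(310,100)])]))
E
```

```text
scene blue 0.004 [275.0, 288.0] [602, -199] [56, 64] 61.3
scene blue 0.004 [176.0, 241.0] [358, -273] [58, 55] 44.1
scene blue 0.042 [275.0, 288.0] [621, -213] [53, 61] 61.3
scene blue 0.042 [176.0, 241.0] [390, -283] [55, 52] 44.1
scene red 0.004 [355.0, 244.0] [648, -6] [25, 24] 44.1
scene red 0.004 [414.0, 134.0] [516, 402] [34, 27] 44.3
scene red 0.018 [355.0, 244.0] [654, -15] [24, 24] 44.1
scene red 0.018 [414.0, 134.0] [525, 386] [33, 26] 44.3
scene orange 0.004 [165.0, 304.0] [476, -375] [38, 43] 33.2
scene orange 0.004 [237.0, 220.0] [407, -142] [34, 28] 64.7
scene orange 0.004 [333.0, 169.0] [452, 139] [40, 59] 59.9
scene orange 0.02 [165.0, 304.0] [486, -377] [37, 42] 33.2
scene orange 0.02 [237.0, 220.0] [419, -149] [33, 27] 64.7
scene orange 0.02 [333.0, 169.0] [463, 126] [39, 58] 59.9
scene green 0.004 [302.0, 199.0] [468, 7] [46, 44] 79.3
scene green 0.004 [405.0, 184.0] [614, 226] [48, 55] 56.7
scene green 0.018 [302.0, 199.0] [477, -2] [45, 43] 79.3
scene green 0.018 [405.0, 184.0] [621, 213] [47, 54] 56.7
side blue 0.004 [309.0, 294.0] [361, -275] [54, 57] 62.6
side blue 0.004 [404.0, 230.0] [650, -174] [75, 56] 53.5
side blue 0.042 [309.0, 294.0] [342, -315] [51, 53] 62.6
side blue 0.042 [404.0, 230.0] [613, -220] [71, 52] 53.5
side orange 0.004 [396.0, 303.0] [491, -370] [60, 44] 38.4
side orange 0.004 [271.0, 188.0] [455, 135] [32, 58] 62.7
side orange 0.02 [396.0, 303.0] [480, -385] [59, 43] 38.4
side orange 0.02 [271.0, 188.0] [444, 108] [31, 57] 62.7
side green 0.004 [298.0, 211.0] [470, 4] [42, 43] 78.9
side green 0.004 [313.0, 161.0] [622, 222] [70, 42] 62.5
side green 0.018 [298.0, 211.0] [460, -17] [41, 42] 78.9
side green 0.018 [313.0, 161.0] [609, 197] [69, 41] 62.5
```

View pics/crop.png

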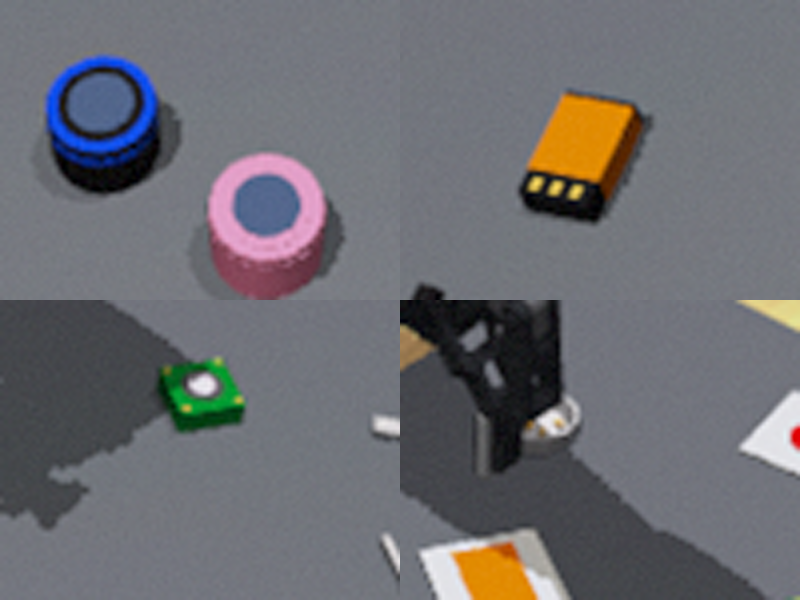

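The crop confirms the lens (black body, blue rim and band, upper left) and the decoy (pink). The battery's contacts point towards the scene camera. The dish is partly hidden behind a finger. I'll tour with the wrist camera for finer measurements, starting on the -y side.

```bash
python3 -m pendant '[[-0.44,0,0,0,0,0],[-0.44,0,0,0,0,0],[-0.44,0,0,0,0,0],[-0.44,0,0,0,0,0],[-0.44,0,0,0,0,0],[-0.44,0,0,0,0,0],[-0.44,0,0,0,0,0],[-0.44,0,0,0,0,0],[-0.44,0,0,0,0,0],[-0.44,0,0,0,0,0],[-0.44,0,0,0,0,0]]'
python3 - <<'E'
from h import *
d=get_image("wrist"); cv2.imwrite("pics/w1.png",d["image"][:,:,::-1]); print(d["xyz"])
for c,zs in dict(blue=(.004,.042),red=(.018,),orange=(.004,.02),green=(.004,.018)).items():
    for z in zs:
        for b in blobs(d,c,z): print(c,z,*b)
E
```

```text
clock: 1.17
ee_pos: [0.5249, -0.3301, 0.4042]
eef_rot: [0.707, 0.707, 0.0, -0.001]
force: [0.8, 0.4, 0.2]
finger_gap: 1.002
grasp_force: 0.0
[ 0.52479438 -0.26185932  0.37383955]
blue 0.004 [171.0, 113.0] [361, -274] [58, 58] 41.7
blue 0.004 [427.0, 44.0] [630, -206] [63, 59] 46.8
blue 0.042 [171.0, 113.0] [378, -272] [52, 52] 41.7
blue 0.042 [427.0, 44.0] [619, -212] [56, 53] 46.8
red 0.018 [616.0, 114.0] [826, -274] [24, 53] 86.6
orange 0.004 [297.0, 214.0] [487, -382] [41, 44] 32.6
orange 0.02 [297.0, 214.0] [489, -376] [39, 42] 32.6
```

View pics/w1.png

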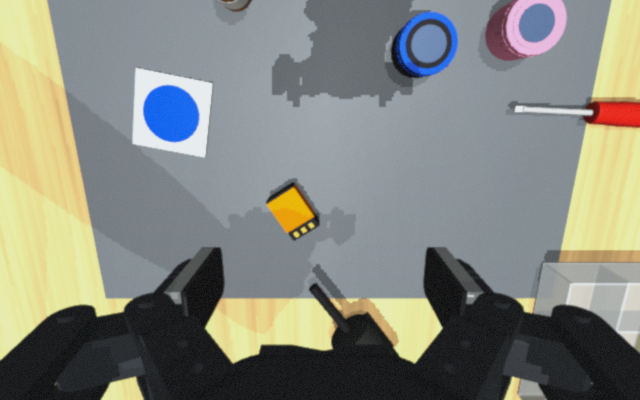

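Wrist view: lens top at (427,44), giving (0.619,-0.213). Its pad is at (171,113), giving (0.361,-0.274). Battery about (293,211), with contacts towards (304,230). I need the battery's corners enlarged.

Run:
```python
import cv2
i=cv2.imread("pics/w1.png")[165:255,235:355]; cv2.imwrite("pics/w1b.png",cv2.resize(i,None,fx=6,fy=6,interpolation=cv2.INTER_CUBIC))
```

```text
(no output)
```

View pics/w1b.png

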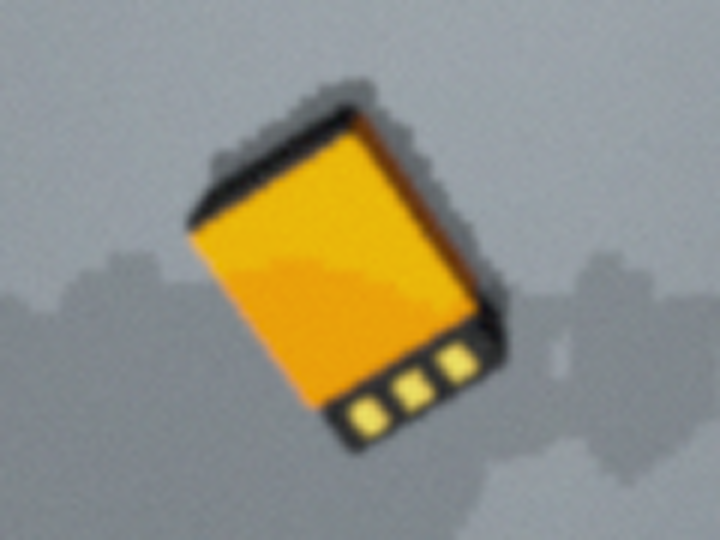

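```bash
python3 -m pendant '[[0.8,0,0,0,0,0],[0.8,0,0,0,0,0],[0.8,0,0,0,0,0],[0.8,0,0,0,0,0],[0.8,0,0,0,0,0],[0.8,0,0,0,0,0],[0.8,0,0,0,0,0],[0.8,0,0,0,0,0],[0.8,0,0,0,0,0],[0.8,0,0,0,0,0],[0.8,0,0,0,0,0],[0.8,0,0,0,0,0]]'
python3 -m pendant '[[0.13,0,0,0,0,0],[0.13,0,0,0,0,0],[0.13,0,0,0,0,0],[0.13,0,0,0,0,0]]'
python3 - <<'E'
from h import *
d=get_image("wrist"); cv2.imwrite("pics/w2.png",d["image"][:,:,::-1]); print(d["xyz"])
for c,zs in dict(red=(.004,.018,),orange=(.004,.02),green=(.004,.018)).items():
    for z in zs:
        for b in blobs(d,c,z): print(c,z,*b)
E
```

```text
clock: 2.22
ee_pos: [0.5231, 0.1735, 0.4057]
eef_rot: [0.706, 0.708, 0.001, 0.0]
force: [0.1, 0.2, 0.6]
finger_gap: 0.999
grasp_force: 0.0
clock: 2.55
ee_pos: [0.5229, 0.2722, 0.4048]
eef_rot: [0.704, 0.71, 0.0, -0.0]
force: [0.9, 0.2, 0.4]
finger_gap: 1.002
grasp_force: 0.0
[0.52227284 0.34040692 0.37444375]
red 0.004 [321.0, 41.0] [519, 400] [35, 36] 48.2
red 0.018 [321.0, 41.0] [520, 398] [33, 34] 48.2
orange 0.004 [265.0, 268.0] [454, 137] [40, 60] 60.0
orange 0.02 [265.0, 268.0] [457, 146] [39, 57] 60.0
green 0.004 [407.0, 213.0] [621, 216] [44, 48] 56.2
green 0.018 [407.0, 213.0] [617, 221] [42, 46] 56.2
```

View pics/w2.png

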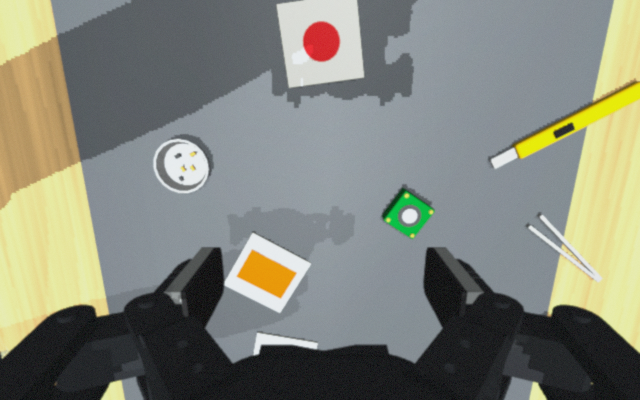

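Wrist view: shutter (408,213), red pad (321,41), orange pad (266,270), dish (182,165). In the battery crop, the top corners are at about (190,228), (352,122), (503,345) and (355,452).

```bash
cat > go.py <<'E'
import sys; from h import *
o=get_obs(); M=R.from_quat(o["eef_rot"]).as_matrix(); p=o["ee_pos"]
def row(x,y,z,phi):
    cur=np.degrees(np.arctan2(M[1,1],M[0,1])); f=np.radians(phi)
    T=np.array([[-np.sin(f),np.cos(f),0],[np.cos(f),np.sin(f),0],[0,0,-1.]]).T
    T=np.c_[np.array([-np.sin(f),np.cos(f),0]),np.array([np.cos(f),np.sin(f),0]),[0,0,-1]]
    s=M.T@(np.array([x,y,z])-p)/.75; r=R.from_matrix(M.T@T).as_rotvec()/np.pi
    print("row",[round(float(v),3) for v in np.r_[s,r]],"dist",round(float(np.linalg.norm(s))*.75,3),"nrows",round(max(np.linalg.norm(s)*18,np.linalg.norm(r)*180/7.16),1),"phi now",round(float(cur),1),"gap",round(o["finger_gap"],3),"t",round(o["clock"],1))
if __name__=="__main__": row(*map(float,sys.argv[1:5]))
E
python3 - <<'E'
from h import *
d=dict(get_image("wrist")); print((back(d,[[182,165]],.014)*1000).round())
s=np.array([.523,-.330,0])
dw=dict(d); dw["xyz"]=np.array([ 0.52479438,-0.26185932,0.37383955]); dw["rotation"]=np.array([ 9.90912492e-01, -4.98350104e-04, -1.20701664e-03,  1.34501777e-01])
c=back(dw,np.array([[190,228],[352,122],[503,345],[355,452]])/6+[235,165],.02)*1000
print(c.round(),c.mean(0).round(1),[np.linalg.norm(c[i]-c[i-1]).round(1) for i in range(4)],np.degrees(np.arctan2(*(c[3]-c[0]+c[2]-c[1])[::-1])).round(1))
E
python3 go.py .618 .219 .30 -34; python3 go.py .618 .219 .175 -34
```

```text
[[370. 271.]]
[[ 461. -369.]
 [ 492. -349.]
 [ 519. -392.]
 [ 491. -414.]] [ 490.6 -381.1] [np.float64(53.0), np.float64(36.2), np.float64(50.6), np.float64(35.4)] -57.1
row [-0.066, 0.125, 0.14, 0.0, 0.0, 0.19] dist 0.15 nrows 4.8 phi now 0.2 gap 0.999 t 2.6
row [-0.066, 0.125, 0.307, 0.0, 0.0, 0.19] dist 0.253 nrows 6.1 phi now 0.2 gap 0.999 t 2.6
```

Dish at (0.370,0.271). Battery at (0.490,-0.381), long axis -57°, measuring about 52x36 against 56x36, which is acceptable. Shutter first.

```bash
python3 -m pendant '[[-0.066,0.125,0.14,0,0,0.19],[-0.066,0.125,0.14,0,0,0.19],[-0.066,0.125,0.14,0,0,0.19],[-0.066,0.125,0.14,0,0,0.19],[-0.066,0.125,0.14,0,0,0.19],[-0.066,0.125,0.14,0,0,0.19],[-0.066,0.125,0.14,0,0,0.19],[-0.066,0.125,0.14,0,0,0.19],[-0.066,0.125,0.24,0,0,0.19],[-0.066,0.125,0.24,0,0,0.19],[-0.066,0.125,0.24,0,0,0.19],[-0.066,0.125,0.24,0,0,0.19]]'; python3 go.py .618 .219 .175 -34
python3 - <<'E'
from h import *
d=get_image("wrist"); cv2.imwrite("pics/w3.png",d["image"][:,:,::-1])
for z in (.009,.018):print(blobs(d,"green",z))
E
```

```text
clock: 3.65
ee_pos: [0.6171, 0.218, 0.2232]
eef_rot: [0.883, 0.469, -0.002, -0.001]
force: [-0.7, 0.2, 0.8]
finger_gap: 0.997
grasp_force: 0.0
row [0.002, 0.0, 0.064, -0.001, 0.001, -0.001] dist 0.048 nrows 1.2 phi now -34.1 gap 0.997 t 3.6
[([327.0, 223.0], [618, 218], [47, 43], 56.9)]
[([327.0, 223.0], [620, 221], [45, 41], 56.9)]
```

View pics/w3.png

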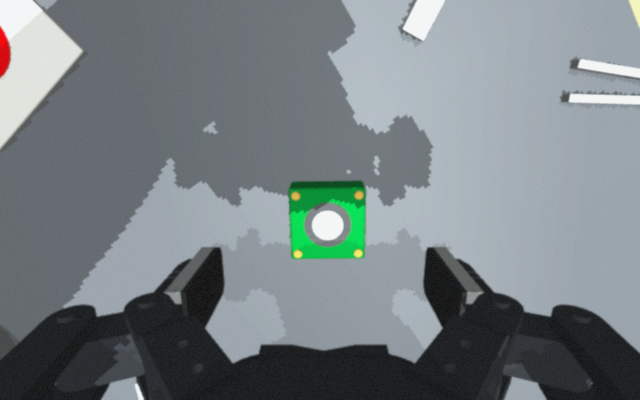

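The shutter at (327,222) is centred between the fingers (200–445) and square to them. Descend, close and lift.

```bash
python3 -m pendant '[[0.002,0,0.03,0,0,0],[0.002,0,0.05,0,0,0],[0.002,0,0.064,0,0,0],[0.002,0,0.064,0,0,0],[0.002,0,0.064,0,0,0]]'
python3 -m pendant '[[0,0,0,0,0,0],[0,0,0,0,0,0],[0,0,0,0,0,0],[0,0,0,0,0,0],[0,0,0,0,0,0],[0,0,0,0,0,0],[0,0,0,0,0,0],[0,0,0,0,0,0]]' 1 35
python3 go.py .470 .005 .25 -11
```

```text
clock: 4.12
ee_pos: [0.6202, 0.2195, 0.1785]
eef_rot: [0.884, 0.468, 0.001, 0.0]
force: [-0.0, -0.4, -0.2]
finger_gap: 0.999
grasp_force: 0.0
clock: 4.78
ee_pos: [0.6202, 0.2194, 0.1781]
eef_rot: [0.884, 0.468, 0.001, 0.0]
force: [0.2, 0.3, 5.3]
finger_gap: 0.481
grasp_force: 37.8
row [-0.349, -0.005, -0.096, 0.001, -0.0, -0.129] dist 0.271 nrows 6.5 phi now -34.2 gap 0.481 t 4.8
```

Gripped: the gap of 0.481 is 41 mm, as expected.

```bash
python3 -m pendant '[[0,0,-0.05,0,0,0],[0,0,-0.096,0,0,0],[-0.349,-0.005,-0.096,0,0,-0.129],[-0.349,-0.005,-0.096,0,0,-0.129],[-0.349,-0.005,-0.096,0,0,-0.129],[-0.349,-0.005,-0.096,0,0,-0.129],[-0.349,-0.005,-0.096,0,0,-0.129],[-0.349,-0.005,-0.096,0,0,-0.129],[-0.349,-0.005,-0.096,0,0,-0.129],[-0.349,-0.005,-0.096,0,0,-0.129],[-0.349,-0.005,-0.096,0,0,-0.129]]'
python3 go.py .470 .005 .188 -11
python3 - <<'E'
from h import *
d=get_image("wrist"); cv2.imwrite("pics/w4.png",d["image"][:,:,::-1])
for z in (.004,.08):print(blobs(d,"green",z))
E
```

```text
clock: 5.7
ee_pos: [0.4691, 0.0046, 0.2483]
eef_rot: [0.772, 0.636, 0.0, -0.0]
force: [0.7, 0.1, -0.7]
finger_gap: 0.484
grasp_force: 37.1
row [0.001, 0.001, 0.08, -0.0, -0.0, -0.0] dist 0.06 nrows 1.4 phi now -11.1 gap 0.484 t 5.7
[([323.0, 248.0], [463, -22], [105, 70], 79.1)]
[([323.0, 248.0], [470, 11], [68, 45], 79.1)]
```

View pics/w4.png

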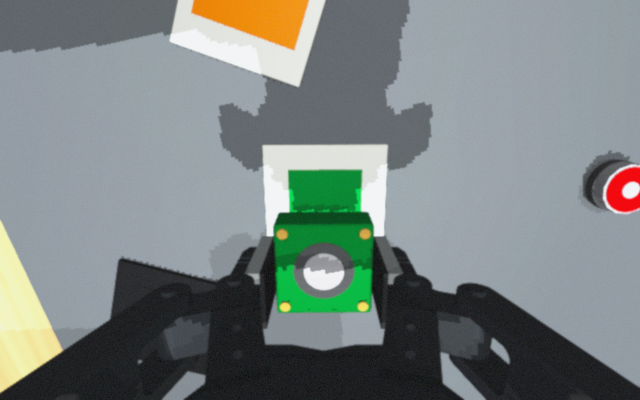

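Part held level at (323,262). The pad spans 263–387, centre 325, square to the gripper. Descend slowly.

```bash
python3 -m pendant '[[0,0,0.04,0,0,0],[0,0,0.06,0,0,0],[0,0,0.072,0,0,0],[0,0,0.077,0,0,0],[0,0,0.08,0,0,0],[0,0,0.083,0,0,0],[0,0,0.085,0,0,0],[0,0,0.086,0,0,0],[0,0,0.086,0,0,0]]'
```

```text
clock: 6.5
ee_pos: [0.4697, 0.0048, 0.1848]
eef_rot: [0.772, 0.636, 0.0, 0.0]
force: [0.9, 0.7, -1.9]
finger_gap: 0.482
grasp_force: 37.1
```

```bash
python3 -m pendant '[[0,0,0.001,0,0,0],[0,0,0.002,0,0,0],[0,0,0.003,0,0,0],[0,0,0.003,0,0,0]]'
```

```text
clock: 6.83
ee_pos: [0.4694, 0.0048, 0.1821]
eef_rot: [0.772, 0.636, 0.0, 0.0]
force: [-0.1, -0.3, -1.1]
finger_gap: 0.477
grasp_force: 37.2
```

```bash
python3 -m pendant '[[0,0,0,0,0,0],[0,0,0,0,0,0],[0,0,0,0,0,0],[0,0,0,0,0,0],[0,0,0,0,0,0],[0,0,0,0,0,0],[0,0,-0.03,0,0,0],[0,0,-0.08,0,0,0],[0,0,-0.12,0,0,0],[0,0,-0.12,0,0,0]]' -1
python3 go.py .654 -.013 .27 0
python3 - <<'E'
from h import *
d=get_image("wrist")
for c,z in (("green",.018),("green",.022),("red",.018),("orange",.004)):print(blobs(d,c,z))
E
```

```text
clock: 7.67
ee_pos: [0.472, 0.0045, 0.2792]
eef_rot: [0.771, 0.636, 0.004, 0.005]
force: [1.1, -0.2, 0.4]
finger_gap: 1.0
grasp_force: 0.0
row [0.023, 0.243, 0.015, 0.004, 0.0, -0.061] dist 0.183 nrows 4.4 phi now -11.0 gap 1.0 t 7.7
[([316.0, 195.0], [470, 7], [50, 44], 79.2)]
[([316.0, 195.0], [471, 8], [49, 44], 79.2)]
[([580.0, 179.0], [656, -16], [27, 28], 78.7)]
[([255.0, 20.0], [453, 135], [36, 61], 60.0)]
```

Shutter placed. Next the dial, at (0.655,-0.014).

```bash
python3 -m pendant '[[0.023,0.244,0,0,0,-0.061],[0.023,0.244,0,0,0,-0.061],[0.023,0.244,0,0,0,-0.061],[0.023,0.244,0,0,0,-0.061],[0.023,0.244,0,0,0,-0.061],[0.023,0.244,0,0,0,-0.061],[0.023,0.244,0.05,0,0,-0.061],[0.023,0.244,0.05,0,0,-0.061],[0.023,0.244,0.05,0,0,-0.061]]'
python3 go.py .655 -.014 .176 0
python3 - <<'E'
from h import *
d=get_image("wrist"); cv2.imwrite("pics/w5.png",d["image"][:,:,::-1])
print(blobs(d,"red",.018),proj(d,[.655,-.014,.018]))
E
```

```text
clock: 8.47
ee_pos: [0.6495, -0.0126, 0.2305]
eef_rot: [0.707, 0.707, -0.003, -0.004]
force: [0.0, -0.4, 0.8]
finger_gap: 0.997
grasp_force: 0.0
row [-0.002, 0.008, 0.073, -0.003, -0.0, 0.0] dist 0.055 nrows 1.3 phi now 0.0 gap 0.997 t 8.5
[([338.0, 229.0], [656, -16], [27, 27], 0.1)] [[336.92593635 226.925104  ]]
```

View pics/w5.png

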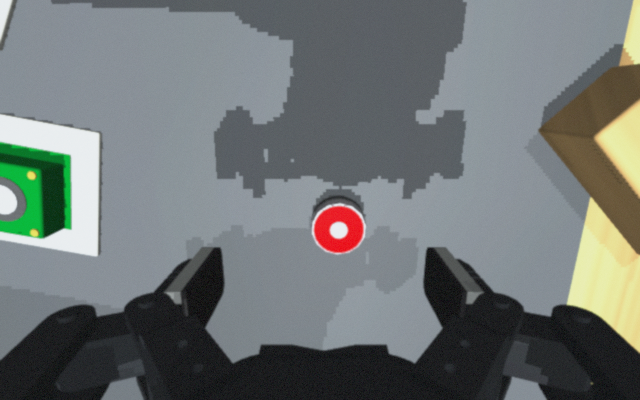

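The dial's red top is at (338,229), giving (0.656,-0.016). The shutter lies on its pad at the left.

```bash
python3 -m pendant '[[-0.004,0.009,0.03,-0.003,0,0],[-0.004,0.009,0.06,-0.003,0,0],[-0.004,0.009,0.073,-0.003,0,0],[-0.004,0.009,0.073,-0.003,0,0],[-0.004,0.009,0.073,-0.003,0,0]]'
python3 -m pendant '[[0,0,0,0,0,0],[0,0,0,0,0,0],[0,0,0,0,0,0],[0,0,0,0,0,0],[0,0,0,0,0,0],[0,0,0,0,0,0],[0,0,0,0,0,0],[0,0,0,0,0,0],[0,0,0,0,0,0]]' 1 30
python3 go.py .518 .401 .25 0
```

```text
clock: 8.93
ee_pos: [0.6587, -0.016, 0.1806]
eef_rot: [0.707, 0.707, 0.003, 0.003]
force: [-0.7, 0.0, 0.7]
finger_gap: 1.001
grasp_force: 0.0
clock: 9.68
ee_pos: [0.6595, -0.0161, 0.181]
eef_rot: [0.707, 0.707, 0.004, 0.004]
force: [-0.7, 0.7, 4.9]
finger_gap: 0.357
grasp_force: 30.1
row [0.556, -0.188, -0.094, 0.004, 0.0, -0.0] dist 0.446 nrows 10.7 phi now -0.0 gap 0.357 t 9.7
```

```bash
python3 -m pendant '[[0,0,-0.05,0,0,0],[0.03,0,-0.094,0,0,0],[0.556,-0.188,-0.094,0.002,0,0],[0.556,-0.188,-0.094,0.002,0,0],[0.556,-0.188,-0.094,0.002,0,0],[0.556,-0.188,-0.094,0.002,0,0],[0.556,-0.188,-0.094,0.002,0,0],[0.556,-0.188,-0.094,0.002,0,0],[0.556,-0.188,-0.094,0.002,0,0],[0.556,-0.188,-0.094,0.002,0,0],[0.556,-0.188,-0.094,0.002,0,0],[0.556,-0.188,-0.094,0.002,0,0]]'
python3 -m pendant '[[0,0,0,0,0,0],[0,0,0,0,0,0],[0,0,0,0,0,0],[0,0,0,0,0,0]]'
python3 go.py .518 .401 .185 0
```

```text
clock: 10.68
ee_pos: [0.5169, 0.4004, 0.2479]
eef_rot: [0.707, 0.707, 0.0, 0.001]
force: [0.9, 1.3, -0.3]
finger_gap: 0.355
grasp_force: 29.8
clock: 11.02
ee_pos: [0.5186, 0.3977, 0.2483]
eef_rot: [0.708, 0.707, 0.0, 0.001]
force: [-0.5, -0.3, 0.4]
finger_gap: 0.357
grasp_force: 29.8
row [0.005, -0.001, 0.084, 0.001, 0.0, -0.0] dist 0.063 nrows 1.5 phi now -0.1 gap 0.357 t 11.0
```

```bash
python3 -m pendant '[[0.004,0,0.04,0,0,0],[0.004,0,0.06,0,0,0],[0.004,0,0.07,0,0,0],[0.004,0,0.075,0,0,0],[0.004,0,0.079,0,0,0],[0.004,0,0.081,0,0,0],[0.004,0,0.083,0,0,0],[0.004,0,0.083,0,0,0]]'; python3 go.py .518 .401 .185 0
```

```text
clock: 11.68
ee_pos: [0.5188, 0.4019, 0.1876]
eef_rot: [0.707, 0.707, 0.002, 0.001]
force: [0.6, -0.6, -0.2]
finger_gap: 0.362
grasp_force: 29.8
row [-0.001, -0.001, 0.003, 0.001, -0.0, -0.0] dist 0.003 nrows 0.1 phi now -0.0 gap 0.362 t 11.7
```

```bash
python3 -m pendant '[[0,0,0.001,0,0,0],[0,0,0.002,0,0,0],[0,0,0.003,0,0,0],[0,0,0.003,0,0,0]]'
python3 -m pendant '[[0,0,0,0,0,0],[0,0,0,0,0,0],[0,0,0,0,0,0],[0,0,0,0,0,0],[0,0,0,0,0,0],[0,0,0,0,0,0],[0,0,-0.03,0,0,0],[0,0,-0.08,0,0,0],[0,0,-0.12,0,0,0],[0,0,-0.16,0,0,0],[0,0,-0.16,0,0,0]]' -1
python3 go.py .619 -.213 .31 0
python3 - <<'E'
from h import *
d=get_image("wrist");cv2.imwrite("pics/w6.png",d["image"][:,:,::-1])
for z in (.004,.022):print(blobs(d,"red",z))
E
```

```text
clock: 12.02
ee_pos: [0.5185, 0.402, 0.185]
eef_rot: [0.707, 0.707, 0.002, 0.001]
force: [-0.5, -0.3, 1.5]
finger_gap: 0.355
grasp_force: 30.0
clock: 12.93
ee_pos: [0.5196, 0.4028, 0.3134]
eef_rot: [0.707, 0.707, 0.008, 0.003]
force: [0.6, 0.2, 2.6]
finger_gap: 1.0
grasp_force: 0.0
row [-0.821, 0.132, 0.0, 0.005, -0.002, -0.0] dist 0.624 nrows 15.0 phi now -0.0 gap 1.0 t 12.9
[([317.0, 192.0], [519, 398], [28, 28], 89.7)]
[([317.0, 192.0], [519, 403], [27, 27], 89.7)]
```

View pics/w6.png

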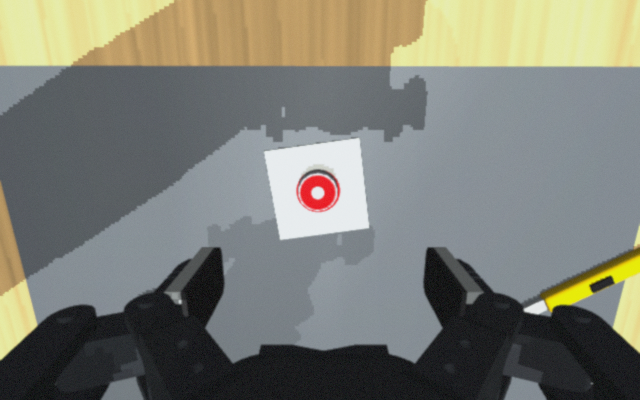

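The dial sits centred on its pad: dial (318,192), pad centre (318,190). Next the lens, closing at -50° to clear the pink decoy.

```bash
python3 -m pendant '[[-0.821,0.132,0,0.005,-0.002,0],[-0.821,0.132,0,0.005,-0.002,0],[-0.821,0.132,0,0.005,-0.002,0],[-0.821,0.132,0,0.005,-0.002,0],[-0.821,0.132,0,0.005,-0.002,0],[-0.821,0.132,0,0.005,-0.002,0],[-0.821,0.132,0,0.005,-0.002,0],[-0.821,0.132,0,0.005,-0.002,0],[-0.821,0.132,0,0.005,-0.002,0],[-0.821,0.132,0,0.005,-0.002,0],[-0.821,0.132,0,0.005,-0.002,0],[-0.821,0.132,0,0.005,-0.002,0]]'
python3 -m pendant '[[-0.16,0.03,0,0,0,0.278],[-0.16,0.03,0,0,0,0.278],[-0.16,0.03,0,0,0,0.278],[-0.16,0.03,0,0,0,0.278],[-0.16,0.03,0,0,0,0.278],[-0.16,0.03,0,0,0,0.278],[-0.16,0.03,0,0,0,0.278],[-0.16,0.03,0,0,0,0.278],[-0.16,0.03,0,0,0,0.278],[-0.16,0.03,0,0,0,0.278]]'
python3 go.py .619 -.213 .28 -50
python3 - <<'E'
from h import *
d=get_image("wrist");cv2.imwrite("pics/w7.png",d["image"][:,:,::-1])
print(blobs(d,"blue",.042),proj(d,[.619,-.213,.042]))
E
```

```text
clock: 13.98
ee_pos: [0.5969, -0.0938, 0.3032]
eef_rot: [0.707, 0.707, -0.007, -0.003]
force: [1.0, 0.2, -0.5]
finger_gap: 0.999
grasp_force: 0.0
clock: 14.82
ee_pos: [0.6197, -0.2117, 0.3042]
eef_rot: [0.939, 0.343, -0.007, 0.0]
force: [1.0, 0.2, 0.1]
finger_gap: 0.999
grasp_force: 0.0
row [-0.001, 0.001, 0.032, -0.001, 0.005, 0.001] dist 0.024 nrows 0.6 phi now -49.9 gap 0.999 t 14.8
[([325.0, 191.0], [621, -210], [56, 53], 40.1)] [[326.73597679 196.28616889]]
```

```bash
python3 -m pendant '[[0,0.001,0.05,0,0.005,0],[0,0.001,0.09,0,0.005,0],[0,0.001,0.12,0,0.005,0],[0,0.001,0.145,0,0.005,0],[0,0.001,0.163,0,0.005,0],[0,0.001,0.163,0,0.005,0],[0,0.001,0.163,0,0.005,0]]'
python3 -m pendant '[[0,0,0,0,0,0],[0,0,0,0,0,0],[0,0,0,0,0,0],[0,0,0,0,0,0],[0,0,0,0,0,0],[0,0,0,0,0,0],[0,0,0,0,0,0]]' 1 40
python3 go.py .619 -.213 .31 -50;python3 go.py .360 -.274 .31 -50
```

```text
clock: 15.45
ee_pos: [0.6185, -0.213, 0.1822]
eef_rot: [0.94, 0.342, -0.0, -0.003]
force: [0.6, -0.5, -0.2]
finger_gap: 1.003
grasp_force: 0.0
clock: 16.03
ee_pos: [0.6198, -0.2136, 0.1855]
eef_rot: [0.94, 0.342, 0.002, -0.0]
force: [-0.7, 0.4, 5.2]
finger_gap: 0.622
grasp_force: 43.0
row [0.0, -0.001, -0.166, 0.0, -0.001, -0.0] dist 0.124 nrows 3.0 phi now -50.0 gap 0.622 t 16.0
row [-0.317, -0.161, -0.167, 0.0, -0.001, -0.0] dist 0.294 nrows 7.1 phi now -50.0 gap 0.622 t 16.0
```

```bash
python3 -m pendant '[[0,0,-0.05,0,0,0],[0,0,-0.1,0,0,0],[-0.317,-0.161,-0.135,0,0,0],[-0.317,-0.161,-0.135,0,0,0],[-0.317,-0.161,-0.135,0,0,0],[-0.317,-0.161,-0.135,0,0,0],[-0.317,-0.161,-0.135,0,0,0],[-0.317,-0.161,-0.135,0,0,0],[-0.317,-0.161,-0.135,0,0,0],[-0.317,-0.161,-0.135,0,0,0],[-0.317,-0.161,-0.135,0,0,0],[-0.317,-0.161,-0.135,0,0,0]]'
python3 go.py .360 -.274 .1895 -50
python3 - <<'E'
from h import *
d=get_image("wrist");cv2.imwrite("pics/w7.png",d["image"][:,:,::-1])
E
```

```text
clock: 17.03
ee_pos: [0.3594, -0.2738, 0.284]
eef_rot: [0.94, 0.342, 0.001, -0.002]
force: [0.2, 0.3, -1.0]
finger_gap: 0.624
grasp_force: 42.9
row [0.0, 0.001, 0.126, -0.001, -0.001, -0.0] dist 0.095 nrows 2.3 phi now -50.0 gap 0.624 t 17.0
```

View pics/w7.png

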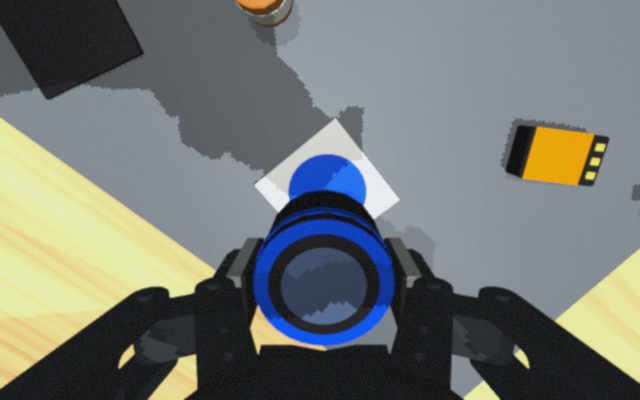

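The lens is upright in the hand at (323,283), with the blue pad disc ahead at (327,185) and the bottle well clear. Lower it.

```bash
python3 -m pendant '[[0,0.001,0.04,0,0,0],[0,0.001,0.08,0,0,0],[0,0.001,0.1,0,0,0],[0,0.001,0.11,0,0,0],[0,0.001,0.116,0,0,0],[0,0.001,0.12,0,0,0],[0,0.001,0.122,0,0,0],[0,0.001,0.122,0,0,0]]'; python3 go.py .360 -.274 .1895 -50
```

```text
clock: 17.75
ee_pos: [0.3601, -0.2743, 0.1934]
eef_rot: [0.94, 0.342, 0.001, -0.001]
force: [-0.1, -0.6, -1.3]
finger_gap: 0.615
grasp_force: 42.9
row [0.0, -0.0, 0.005, -0.0, -0.001, -0.0] dist 0.004 nrows 0.1 phi now -50.0 gap 0.615 t 17.8
```

```bash
python3 -m pendant '[[0,0,0.001,0,0,0],[0,0,0.002,0,0,0],[0,0,0.003,0,0,0],[0,0,0.004,0,0,0],[0,0,0.004,0,0,0]]'
```

```text
clock: 18.17
ee_pos: [0.3594, -0.274, 0.1896]
eef_rot: [0.94, 0.342, 0.0, -0.002]
force: [0.3, -0.1, -0.1]
finger_gap: 0.618
grasp_force: 42.9
```

```bash
python3 -m pendant '[[0,0,0.001,0,0,0],[0,0,0.002,0,0,0],[0,0,0.002,0,0,0]]'
python3 -m pendant '[[0,0,0,0,0,0],[0,0,0,0,0,0],[0,0,0,0,0,0],[0,0,0,0,0,0],[0,0,0,0,0,0],[0,0,0,0,0,0],[0,0,-0.03,0,0,0],[0,0,-0.08,0,0,0],[0,0,-0.12,0,0,0],[0,0,-0.14,0,0,0],[0,0,-0.14,0,0,0]]' -1
python3 go.py .489 -.382 .28 33
python3 - <<'E'
from h import *
d=get_image("wrist");cv2.imwrite("pics/w8.png",d["image"][:,:,::-1]); print(blobs(d,"blue",.046),blobs(d,"orange",.02))
E
```

```text
clock: 18.42
ee_pos: [0.3595, -0.274, 0.1895]
eef_rot: [0.94, 0.342, 0.0, -0.002]
force: [-2.7, 3.3, 6.8]
finger_gap: 0.618
grasp_force: 43.8
clock: 19.33
ee_pos: [0.3608, -0.2756, 0.2979]
eef_rot: [0.94, 0.342, 0.002, 0.002]
force: [-0.1, -0.9, 0.6]
finger_gap: 1.004
grasp_force: 0.0
row [0.04, 0.218, 0.025, 0.002, 0.001, -0.461] dist 0.168 nrows 11.6 phi now -50.0 gap 1.004 t 19.3
[([319.0, 195.0], [364, -270], [61, 52], 34.5)] [([254.0, 6.0], [430, -158], [9, 32], 40.0)]
```

View pics/w8.png

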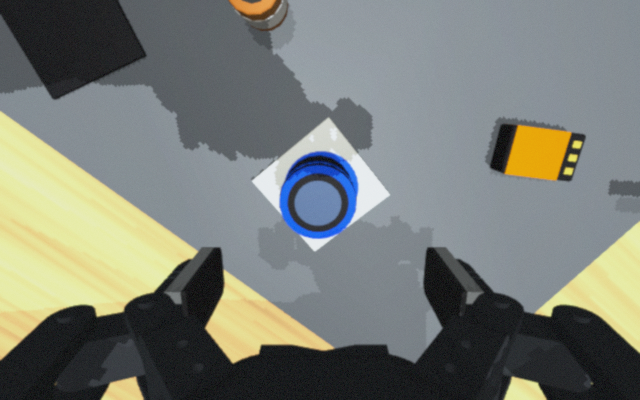

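The lens stands on its pad: pad corners (252,182), (330,118), (389,195), (315,251); lens top (319,202), leaning outward only by perspective. Now the battery.

```bash
python3 -m pendant '[[0.04,0.218,0.02,0,0,-0.461],[0.04,0.218,0.02,0,0,-0.461],[0.04,0.218,0.02,0,0,-0.461],[0.04,0.218,0.02,0,0,-0.461],[0.04,0.218,0.02,0,0,-0.461],[0.04,0.218,0.02,0,0,-0.461],[0.04,0.218,0.02,0,0,-0.461],[0.04,0.218,0.02,0,0,-0.461],[0.04,0.218,0.02,0,0,-0.461],[0.04,0.218,0.02,0,0,-0.461],[0.04,0.218,0.02,0,0,-0.461],[0.04,0.218,0.02,0,0,-0.461]]'
python3 -m pendant '[[0,0,0,0,0,-0.01],[0,0,0,0,0,-0.01],[0,0,0,0,0,-0.01]]'
python3 go.py .489 -.382 .178 33
python3 - <<'E'
from h import *
d=get_image("wrist");cv2.imwrite("pics/w9.png",d["image"][:,:,::-1]); print(blobs(d,"orange",.02),{k:v for k,v in d.items() if k in("xyz","rotation")})
E
```

```text
clock: 20.38
ee_pos: [0.487, -0.3798, 0.2746]
eef_rot: [0.475, 0.88, 0.002, -0.003]
force: [-0.2, -0.2, 0.5]
finger_gap: 0.996
grasp_force: 0.0
clock: 20.63
ee_pos: [0.4871, -0.3799, 0.2754]
eef_rot: [0.464, 0.886, 0.002, -0.003]
force: [-0.1, -0.1, 0.5]
finger_gap: 1.002
grasp_force: 0.0
row [-0.005, 0.0, 0.13, 0.0, -0.002, 0.009] dist 0.097 nrows 2.3 phi now 34.7 gap 1.002 t 20.6
[([326.0, 223.0], [493, -386], [37, 20], 32.5), ([324.0, 177.0], [478, -363], [36, 8], 34.6)] {'xyz': array([ 0.44846325, -0.32359021,  0.24537802]), 'rotation': array([0.9465034 , 0.29479817, 0.03953179, 0.12515031])}
```

View pics/w9.png

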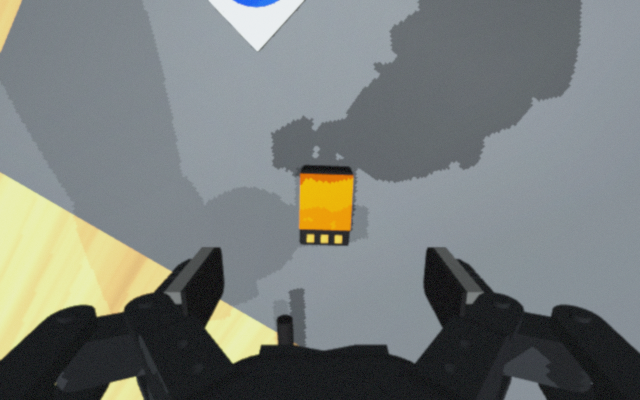

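```bash
python3 - <<'E'
from h import *
d=get_image("wrist")
c=back(d,[[300,173],[353,173],[349,246],[300,246]],.02)*1000
print(c.round(),c.mean(0).round(1),[np.linalg.norm(c[i]-c[i-1]).round(1) for i in range(4)],np.degrees(np.arctan2(*(c[3]-c[0]+c[2]-c[1])[::-1])).round(1))
print("handle tip",back(d,[[285,318]],.02))
s=get_image("side"); print("head",back(s,[[482,345],[440,322],[536,345]],.03))
E
python3 go.py .489 -.382 .178 33
```

```text
[[ 462. -370.]
 [ 491. -350.]
 [ 521. -395.]
 [ 491. -415.]] [ 491.3 -382.5] [np.float64(53.9), np.float64(36.2), np.float64(53.9), np.float64(35.5)] -56.8
handle tip [[ 0.5150883  -0.47177888]]
head [[ 0.53886042 -0.54139716]
 [ 0.51214714 -0.46932319]
 [ 0.6156726  -0.58118172]]
row [-0.004, 0.0, 0.131, 0.0, -0.002, 0.009] dist 0.099 nrows 2.4 phi now 34.7 gap 0.997 t 20.8
```

Battery centre (0.491,-0.382), axis -57°. The mallet's handle tip is about 90 mm away and clear. Grasp.

```bash
python3 -m pendant '[[-0.004,0.002,0.04,0,-0.002,0.009],[-0.004,0.002,0.08,0,-0.002,0.009],[-0.004,0.002,0.11,0,-0.002,0.009],[-0.004,0.002,0.131,0,-0.002,0.009],[-0.004,0.002,0.131,0,-0.002,0.009],[-0.004,0.002,0.131,0,-0.002,0.009]]'
python3 -m pendant '[[0,0,0,0,0,0],[0,0,0,0,0,0],[0,0,0,0,0,0],[0,0,0,0,0,0],[0,0,0,0,0,0],[0,0,0,0,0,0],[0,0,0,0,0,0],[0,0,0,0,0,0],[0,0,0,0,0,0]]' 1 35
python3 go.py .489 -.382 .31 60;python3 go.py .455 .136 .31 60
```

```text
clock: 21.28
ee_pos: [0.4899, -0.381, 0.178]
eef_rot: [0.476, 0.879, 0.001, 0.0]
force: [-0.4, -0.1, 0.1]
finger_gap: 1.003
grasp_force: 0.0
clock: 22.03
ee_pos: [0.491, -0.3822, 0.1811]
eef_rot: [0.476, 0.879, -0.0, 0.003]
force: [-0.4, -0.2, 5.9]
finger_gap: 0.404
grasp_force: 37.2
row [0.001, -0.002, -0.172, 0.0, 0.002, -0.149] dist 0.129 nrows 3.8 phi now 33.1 gap 0.404 t 22.0
row [0.604, 0.338, -0.175, 0.0, 0.002, -0.149] dist 0.535 nrows 12.8 phi now 33.1 gap 0.404 t 22.0
```

```bash
python3 -m pendant '[[0,0,-0.05,0,0,0],[0,0,-0.1,0,0,0],[0,0,-0.15,0,0,0],[0.604,0.338,-0.175,0,0.002,-0.149],[0.604,0.338,-0.175,0,0.002,-0.149],[0.604,0.338,-0.175,0,0.002,-0.149],[0.604,0.338,-0.175,0,0.002,-0.149],[0.604,0.338,-0.175,0,0.002,-0.149],[0.604,0.338,-0.175,0,0.002,-0.149],[0.604,0.338,-0.175,0,0.002,-0.149],[0.604,0.338,-0.175,0,0.002,-0.149],[0.604,0.338,-0.175,0,0.002,-0.149]]'
python3 go.py .455 .136 .26 60
```

```text
clock: 23.03
ee_pos: [0.4637, -0.0056, 0.3041]
eef_rot: [0.26, 0.966, 0.001, -0.002]
force: [0.1, 0.3, -0.9]
finger_gap: 0.409
grasp_force: 36.5
row [0.104, 0.157, 0.059, 0.0, -0.001, -0.0] dist 0.149 nrows 3.6 phi now 59.9 gap 0.409 t 23.0
```

```bash
python3 -m pendant '[[0.1,0.15,0,0,0,0],[0.1,0.15,0,0,0,0],[0.1,0.15,0,0,0,0],[0.1,0.15,0,0,0,0],[0.1,0.15,0.055,0,0,0],[0.1,0.15,0.055,0,0,0],[0.1,0.15,0.055,0,0,0],[0.1,0.15,0.055,0,0,0]]'
python3 go.py .4545 .137 .19 60
python3 - <<'E'
from h import *
d=get_image("wrist");cv2.imwrite("pics/w10.png",d["image"][:,:,::-1])
E
```

```text
clock: 23.7
ee_pos: [0.4563, 0.1271, 0.2643]
eef_rot: [0.26, 0.966, 0.001, -0.001]
force: [-0.1, 0.4, -1.3]
finger_gap: 0.412
grasp_force: 36.5
row [0.008, 0.01, 0.099, 0.0, -0.001, -0.001] dist 0.075 nrows 1.8 phi now 59.9 gap 0.412 t 23.7
```

View pics/w10.png

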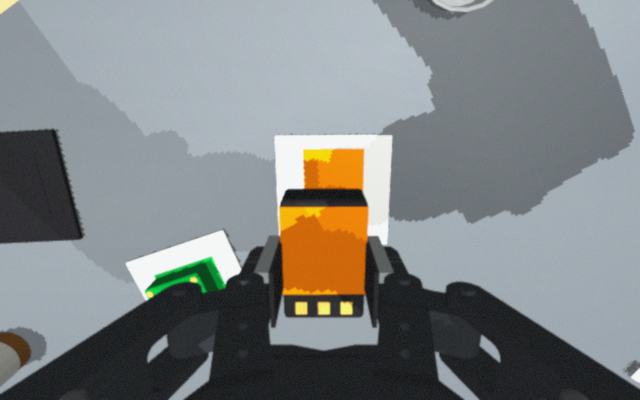

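The battery is held level at (323,250). Its pad (275–390) and rectangle (303–364) are square to it, about 7 mm off to the side, which the move corrects. The shutter and dish are clear.

```bash
python3 -m pendant '[[0.008,0.01,0.03,0,0,0],[0.008,0.01,0.06,0,0,0],[0.008,0.01,0.08,0,0,0],[0.008,0.01,0.09,0,0,0],[0.008,0.01,0.096,0,0,0],[0.008,0.01,0.099,0,0,0],[0.008,0.01,0.099,0,0,0],[0.008,0.01,0.099,0,0,0]]'; python3 go.py .4545 .137 .184 60
```

```text
clock: 24.42
ee_pos: [0.4554, 0.1372, 0.1912]
eef_rot: [0.26, 0.966, 0.002, 0.0]
force: [0.5, -0.0, -1.9]
finger_gap: 0.407
grasp_force: 36.5
row [0.001, -0.001, 0.01, 0.001, -0.0, -0.0] dist 0.007 nrows 0.2 phi now 59.9 gap 0.407 t 24.4
```

```bash
python3 -m pendant '[[0,0,0.002,0,0,0],[0,0,0.004,0,0,0],[0,0,0.006,0,0,0],[0,0,0.007,0,0,0],[0,0,0.008,0,0,0],[0,0,0.008,0,0,0]]'
```

```text
clock: 24.92
ee_pos: [0.4547, 0.1374, 0.1851]
eef_rot: [0.259, 0.966, 0.001, -0.001]
force: [-2.5, -0.0, 6.2]
finger_gap: 0.411
grasp_force: 37.4
```

Contact at 6 N, so release.

```bash
python3 -m pendant '[[0,0,0,0,0,0],[0,0,0,0,0,0],[0,0,0,0,0,0],[0,0,0,0,0,0],[0,0,0,0,0,0],[0,0,0,0,0,0],[0,0,-0.03,0,0,0],[0,0,-0.08,0,0,0],[0,0,-0.13,0,0,0],[0,0,-0.18,0,0,0],[0,0,-0.2,0,0,0],[0,0,-0.2,0,0,0]]' -1
python3 -m pendant '[[0,0,0,0,0,0],[0,0,0,0,0,0],[0,0,0,0,0,0]]'
python3 - <<'E'
from h import *
d=get_image("wrist"); s=get_image("scene")["image"]; 
print(blobs(d,"orange",.024),blobs(d,"green",.022))
a=d["image"][:,80:,:]; b=cv2.resize(s[100:280,130:450],(560,315))
cv2.imwrite("pics/fin.png",np.vstack([cv2.resize(a[0:260],(560,260)),b])[:,:,::-1])
E
```

```text
clock: 25.92
ee_pos: [0.4564, 0.1371, 0.3395]
eef_rot: [0.259, 0.966, 0.003, 0.004]
force: [0.0, 0.3, -0.0]
finger_gap: 0.997
grasp_force: 0.0
clock: 26.17
ee_pos: [0.4541, 0.1367, 0.3316]
eef_rot: [0.259, 0.966, 0.0, -0.003]
force: [-0.1, 0.3, -0.1]
finger_gap: 1.0
grasp_force: 0.0
[([20.0, 328.0], [429, -185], [29, 12], 71.3), ([321.0, 174.0], [450, 140], [38, 55], 59.9)] [([216.0, 257.0], [466, 11], [53, 47], 79.0)]
```

View pics/fin.png

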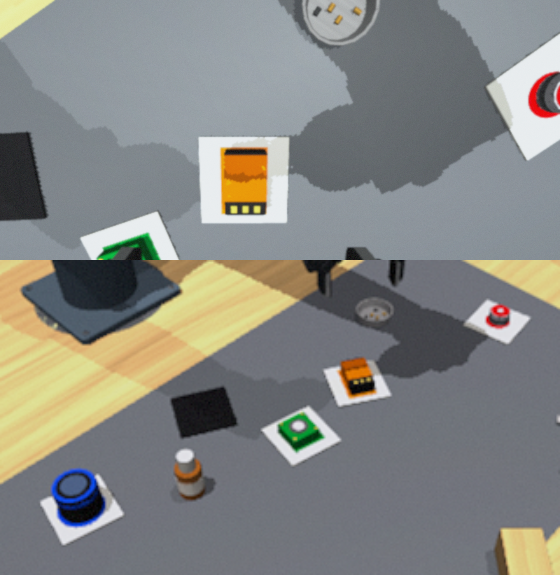

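The final picture shows all four parts on their pads. The battery at (245,181) sits on its pad centre (244,180), the shutter and dial are centred, the lens is upright on blue, and the bottle and dish have not moved.

```bash
python3 -c "from station import *; print(sign_off())"
```

```text
the job is handed in; nothing more can be done
None
```

The lens, dial, battery and shutter unit are each released upright on their own pads with the bottle and dish not disturbed, and I handed the job in at about 26 s of the 104 s allowed; sign-off gave no verdict.

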